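# Clamp the acrylic blank in the bench fixture

## Robot

A 6-joint arm with a two-finger parallel gripper is mounted at the origin on the work surface. World frame = base frame: x ahead of the robot, y to its left, z up, the work surface at z = 0. Lengths are in m, angles in rad, forces in N, time in s.
With the tool pointing down it reaches from about 0.35 to 1 m from the base axis. Payload 7.1 kg.
Tool frame: the origin (TCP) lies where the fingers leave the gripper's body, on its centre line; the fingertips stand 73 mm ahead of it and the grasp point (between the pads) lies 54 mm ahead of it; z points along the fingers, y is the direction in which the jaws open and shut (so a half turn about z gives the same grasp; the last joint's range is limited). The gripper opens to 85 mm and grips with 20 to 120 N. Pads are 22 mm wide; open, the fingers measure 114 mm over their backs; the gripper's body (76 mm by 85 mm) begins 54 mm behind the grasp point. The pads swing forward as they close: fully open they stand 13 mm farther back than shut.
Start: joints at [1.325, 0.423, 1.63, -0, 1.089, -0.019], TCP at [0.141, 0.609, 0.304] pointing down, gripper open.
Joint ranges: [-3, 3], [-0.9, 2.11], [0.09, 2.58], [-1.31, 4.45], [0.11, 2.69], [-2.54, 2.54]. Speed limits (rad/s): [2.39, 2.39, 3.01, 3.14, 3.14, 3.14].

## Interface

Orientations are given as [roll, pitch, yaw] about the fixed x, y, z axes, in that order (R = Rz(yaw) Ry(pitch) Rx(roll)).
In Python, from cell import * gives the robot as it stands. Calls block until the motion is done:
- move_ptp(position, orientation): joint-space move of the TCP to a pose.
- movel(position, orientation=None, vel=0.15, force_limit=None): straight line of the TCP; orientation=None keeps the orientation; vel is the mean speed in m/s. With force_limit (N) it stops when the force on the tool has changed by that much, and returns True; else False.
- set_joints(angles): joint-space move.
- move_gripper(opening): opening from 0.0 (shut) to 1.0 (fully open); the grip force is fixed at half the most; returns when the fingers have stopped.
- sleep(seconds).
- inverse_kinematics(position, orientation): joint angles nearest the present ones, or None.
- get_obs(): the state.
- grab_frame(name): name is "scene" or "top" or "wrist"; returns the picture (400x640x3 uint8, red, green, blue); there is no depth.
- calibration(name): a dict with "fx", "fy", "cx", "cy" (pixels), "R" (3x3) and "t" (3): a world point X has camera coordinates R X + t; the wrist camera has in their place "T_tool_cam" (4x4, takes a point from camera to tool coordinates, whose origin is the TCP and whose axes are the flange's). Camera axes: x right, y down, z forward; pixel columns grow to the right and rows downward; lengths in m; the calibration is good to about 2 mm. A picture is of the moment at which its call begins: read the wrist's pose just before it. calibration takes no time and is no camera call.
A pose or a line that the arm cannot do raises PlanningError and nothing moves.
- sign_off(): hands the job in, once; it reports no verdict.
The state is a dict: "time": time; "joints": joint angles; "joint_velocities": joint speeds; "tau": joint torques, N m; "eef_pos": TCP position; "eef_rot": TCP orientation; "contact_force": force on the tool from outside, world axes, zero at the start; "wrist_torque": the same for the moment, N m; "finger_gap": opening from 0.0 (shut) to 1.0 (fully open).
Only numpy, scipy, OpenCV 4.12 (cv2) and the standard library are available. Lean on these libraries where they do the work, as an engineer would, in place of code of your own. Each camera call takes 0.05 s, during which the arm holds its last target.

## Task

Push the blue acrylic blank along the clamp's bed until its far end is fully home against the end stop, then turn the T-handle clockwise until the rising resistance shows that the blank is firmly clamped. Do not overtighten, or the acrylic will crack. Let go of the handle at the end, and leave the bowl, the glue bottle and the screwdriver where they are.

Things in the scene. Friction and masses are not known exactly. Their poses are not given: they have to be found in the camera images.
- clamp: Green portal clamp on a grey base plate 150 x 150 x 10 mm, fixed to the bench. Two posts (130 mm apart over their outsides, 34 mm deep) carry a cross beam 38 mm deep, 71 to 95 mm above the bench. Origin: on the bench, on the screw's vertical axis. x: the way the blank is pushed, away from the robot through the portal; y to the left of that; z up.
- handle_bar (a point): Centre of the T-handle's level steel crossbar, on the screw's axis, about 0.13 m up: 84 mm long (point's y), 12 mm wide (x), 14 mm high; red end knobs 20 mm across, 104 mm over both. Grip it across the 12 mm at its centre; below is only an 11.6 mm stem, and at least 12 mm of free height under the bar. Turns about the vertical: clockwise from above tightens.
- nut (a point): Top of the brass nut, 99 mm up on the screw's axis. Clockwise turning lowers bar, screw and foot 2.5 mm per rad. It is free for 0.6 to 2.5 rad, different each time, at an even 0.3 N m in motion. Then the foot presses and the torque rises some 0.35 N m per rad above its free level: firm from a rise of 0.10 N m (40 N), right at 0.2 to 0.25; at 0.40 (160 N) the acrylic cracks. It stays where left.
- stop (a point): On the near face of the end stop, a dark steel bar 60 mm wide, 10 mm high across the far end of the bed: 6 mm above the bed, on its centre line, 55 mm beyond the screw's axis. Axes as the clamp's.
- bed: Aluminium plate 76 mm wide, from 105 mm before to 65 mm beyond the screw's axis; top 28 to 31 mm above the bench (set differently each time). Dark side rails 8 mm high, 55 mm apart, from 60 mm before to 50 mm beyond the axis, guide the blank. The screw's sprung black foot (31 mm across) hangs above it. Origin: on the screw's axis 30 mm below the bed's top. Axes as the clamp's.
- blank: Blue acrylic bar 170 mm long (x), 50 mm wide (y), 12 mm thick, about 0.12 kg, two white dots at its near end. Lies loose on the bed between the rails, far part already under the foot, 20 to 40 mm short of the stop. Origin: centre of its underside; x towards its far end.
- blank_front (a point): Centre (half-way up) of the blank's near end face, 85 mm from its middle; the face looks to the robot, overhanging the bed's near edge by 10 mm or more. Axes as the blank's.
- blank_far (a point): Centre (half-way up) of the blank's far end face, the one that must meet the stop. Axes as the blank's.
- bowl: Yellow plastic bowl, 96 mm across, 45 mm high, stands beside the clamp; leave alone. Origin: centre of its underside.
- glue: White glue bottle with a red cap, 48 mm diameter, 110 mm high; leave alone. Origin: centre of its underside.
- driver: Screwdriver lying on the bench beside the clamp; leave alone. Origin: underside of its middle, x along the shaft.

How it is judged:
On the way, in this order (a step that is already met when the one before it is completed fails the run):
1. the blank's far end is home against the stop, between the rails (x of blank_far in the frame of stop above -0.0025 m and y of blank_far in the frame of stop between -0.006 and 0.006 m and z of blank_far in the frame of stop below 0.003 m), for 0.2 s.
2. the foot presses the blank with at least 40 N (contact force between clamp and blank above 40 N), for 0.3 s.
At the end, for the whole second after the job is handed in: The blank lies at rest on the bed between the rails with its far end within 2.5 mm of the stop (6 mm sideways), and the screw's foot presses it with more than 40 N, with the handle released (all of step 1 and contact force between clamp and blank above 40 N and linear speed of blank below 0.01 m/s); the robot touches nothing.
It fails at once if the blank cracked: pressed by the clamp with more than 160 N (contact force between clamp and blank above 160 N).
It fails at once if the bowl, the glue bottle or the screwdriver was moved by more than 20 mm (distance of any of bowl, glue, driver from where it was at the start of the episode above 0.02 m).
It also fails if it takes over 72 s, if anything falls off the work surface, if the arm or the gripper's body presses on something with over 40 N, if the wrist force passes 120 N, or if a joint passes its speed limit or range.

## Working session

There is one attempt and no reset: what is moved stays moved. The work goes in short steps, each a Python script; the robot and the scene stay as the last script left them, time stands still between calls to the robot, and variables do not carry over. Pictures are saved under pics/ and viewed, and the job is handed in when it is done.

```bash
mkdir -p pics; ls; python3 - <<'E'
from cell import *
import cv2
o=get_obs(); print({k:(o[k]) for k in o})
for n in ["scene","top","wrist"]:
    cv2.imwrite(f"pics/{n}0.png",grab_frame(n)[:,:,::-1]); print(n,calibration(n))
E
```

```text
pics
{'time': 0.0, 'joints': array([ 1.32499395e+00,  4.23853588e-01,  1.63067271e+00, -3.14315909e-05,
        1.08864031e+00, -1.90170946e-02]), 'joint_velocities': array([-0.00201538, -0.00098043,  0.00106248, -0.00035286, -0.00057218,
        0.00102966]), 'tau': array([-4.30236803e-03, -5.57375193e+01, -2.81743848e+01, -2.66855704e-04,
        7.40323216e-03,  2.51217735e-06]), 'eef_pos': array([0.14041459, 0.60857628, 0.30314445]), 'eef_rot': array([-3.14001845e+00, -2.10999785e-06,  2.91482197e+00]), 'contact_force': array([-0.47859006,  0.0051365 , -0.43597581]), 'wrist_torque': array([ 0.00580739, -0.01840178,  0.01308588]), 'finger_gap': 0.9987528235783063}
scene {'fx': 368.04369961857515, 'fy': 368.04369961857515, 'cx': 311.6636333680833, 'cy': 196.21865192982975, 'R': array([[-0.70844067,  0.70560258, -0.01538873],
       [ 0.47654325,  0.46214924, -0.74788007],
       [-0.52059422, -0.53716206, -0.66365547]]), 't': array([ 0.43033588, -0.18664956,  1.41167333])}
top {'fx': 459.2576613678804, 'fy': 459.2576613678804, 'cx': 314.7210778275504, 'cy': 197.92532771177613, 'R': array([[-0.09041309, -0.99588871, -0.00558039],
       [-0.97030519,  0.08934998, -0.22477639],
       [ 0.22435087, -0.01490804, -0.97439439]]), 't': array([0.05848012, 0.61476679, 0.96303171])}
wrist {'fx': 292.91853361005315, 'fy': 292.91853361005315, 'cx': 318.3504474888885, 'cy': 198.6207907282901, 'T_tool_cam': array([[ 8.06510780e-04, -9.61736605e-01, -2.73974545e-01,
         6.99949414e-02],
       [ 9.99999582e-01,  8.93776947e-04, -1.93695237e-04,
         1.37479468e-04],
       [ 4.31155933e-04, -2.73974274e-01,  9.61736924e-01,
        -7.02735481e-02],
       [ 0.00000000e+00,  0.00000000e+00,  0.00000000e+00,
         1.00000000e+00]])}
```

View pics/scene0.png

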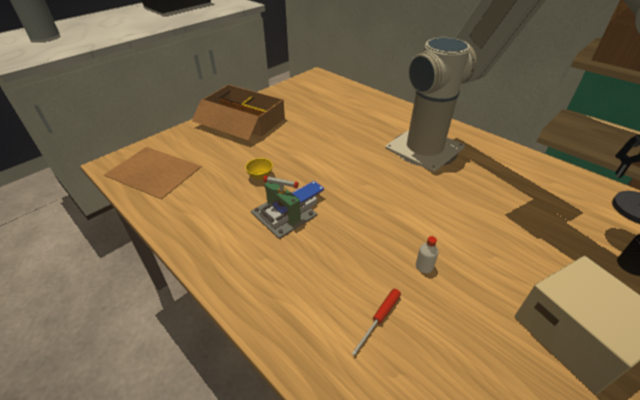

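View pics/top0.png

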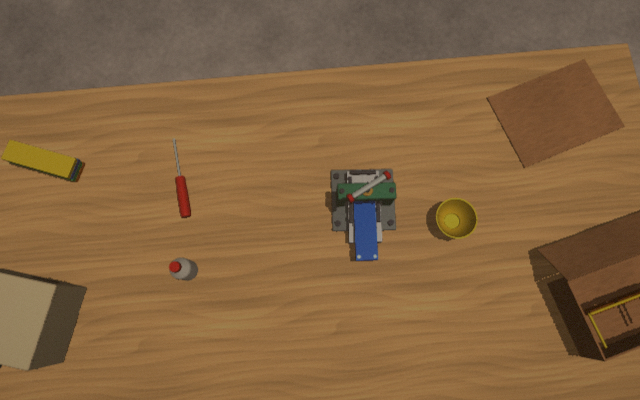

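View pics/wrist0.png

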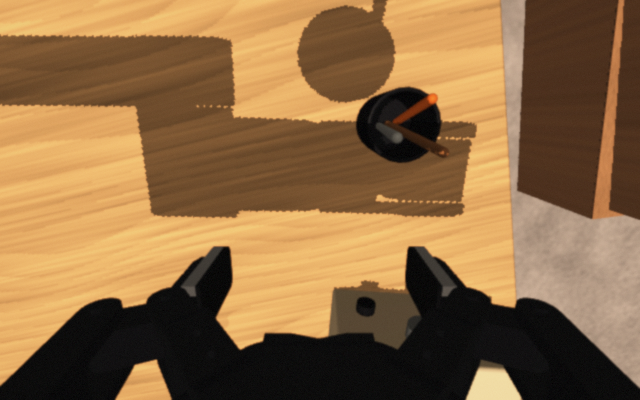

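The scene shows the clamp mid-table. In the top view the blank's near end is at about (367,260), the bar's knobs at (350,197) and (388,175), and the bowl at (456,219), with the driver and glue well clear to the left. Next I'll measure roughly from the top and scene views.

```bash
cat > h.py <<'E'
from cell import *
import numpy as np, cv2
from scipy.spatial.transform import Rotation as Ro
def RT(o): return Ro.from_euler('xyz',o).as_matrix()
def cam(name,o=None):
    c=calibration(name); K=np.array([[c['fx'],0,c['cx']],[0,c['fy'],c['cy']],[0,0,1]])
    if name=='wrist':
        T=np.eye(4);T[:3,:3]=RT(o['eef_rot']);T[:3,3]=o['eef_pos']
        W=np.linalg.inv(T@np.array(c['T_tool_cam'])); return K,W[:3,:3],W[:3,3]
    return K,np.array(c['R']),np.array(c['t'])
def ray(C,p):
    K,R,t=C; d=R.T@np.linalg.inv(K)@np.array([p[0],p[1],1.]); return -R.T@t,d
def onz(C,p,z):
    c,d=ray(C,p); return c+d*(z-c[2])/d[2]
def tri(obs):
    A=np.zeros((3,3));b=np.zeros(3);L=[]
    for C,p in obs:
        c,d=ray(C,p);d=d/np.linalg.norm(d);M=np.eye(3)-np.outer(d,d);A+=M;b+=M@c;L.append((c,M))
    X=np.linalg.solve(A,b); return X,[round(float(np.linalg.norm(M@(X-c)))*1000,1) for c,M in L]
def proj(C,X):
    K,R,t=C;u=K@(R@np.asarray(X)+t);return u[:2]/u[2]
def snap(fn,name='wrist'):
    o=get_obs();im=grab_frame(name)[:,:,::-1].copy();cv2.imwrite('pics/'+fn,im);return cam(name,o),im
def blobs(im,kind,amin=15):
    h=cv2.cvtColor(im,cv2.COLOR_BGR2HSV)
    if kind=='red': m=cv2.inRange(h,(0,130,60),(8,255,255))|cv2.inRange(h,(172,130,60),(180,255,255))
    if kind=='blue': m=cv2.inRange(h,(105,120,40),(128,255,255))
    if kind=='yellow': m=cv2.inRange(h,(22,180,60),(32,255,255))
    n,l,s,c=cv2.connectedComponentsWithStats(m)
    return m,[(c[i].round(1),s[i].tolist()) for i in range(1,n) if s[i][4]>=amin]
E
python3 - <<'E'
from h import *
T=cam('top');S=cam('scene')
for n,f in(('top','top0'),('scene','scene0')):
    im=cv2.imread(f'pics/{f}.png')
    for k in('red','blue','yellow'): print(n,k,blobs(im,k,8)[1])
for p in((357,260),(378,260)): print(onz(T,p,.042))
for p in((350,197),(388,175)): print(onz(T,p,.13))
print(onz(T,(456,222),.02))
E
```

```text
top red [(array([387.2, 174.5]), [384, 171, 7, 9, 37]), (array([182.7, 196.5]), [176, 176, 15, 42, 410]), (array([350. , 197.6]), [347, 194, 7, 9, 39]), (array([174.5, 266.4]), [169, 261, 12, 12, 109])]
top blue [(array([365.1, 230.5]), [354, 203, 24, 57, 1171])]
top yellow [(array([ 38.3, 158.7]), [1, 140, 75, 38, 1469]), (array([452.3, 218.4]), [436, 198, 41, 41, 579]), (array([461.8, 210.3]), [460, 209, 5, 4, 11]), (array([608. , 314.4]), [589, 295, 51, 53, 176])]
scene red [(array([265.1, 178.1]), [264, 176, 4, 6, 17]), (array([295.3, 184.1]), [294, 182, 4, 5, 16]), (array([431.6, 240.5]), [428, 236, 9, 10, 64]), (array([386.9, 305.1]), [374, 289, 26, 34, 351])]
scene blue [(array([306.9, 191.4]), [293, 183, 28, 19, 263])]
scene yellow [(array([251. , 104.5]), [242, 97, 24, 14, 59]), (array([258.6, 167.1]), [246, 158, 27, 21, 404])]
[ 0.47311857 -0.07962712  0.042     ]
[ 0.46884154 -0.12646909  0.042     ]
[ 0.5989144  -0.07133866  0.13      ]
[ 0.63949814 -0.15742761  0.13      ]
[ 0.54158832 -0.32102563  0.02      ]
```

```bash
python3 - <<'E'
from h import *
T=cam('top');S=cam('scene')
print(tri([(T,(387.2,174.5)),(S,(265.1,178.1))]),tri([(T,(350,197.6)),(S,(295.3,184.1))]))
for i,x in enumerate((0.50,0.62)):
    move_ptp([x,-0.19,0.33],[np.pi,0,1.45])
    C,im=snap(f'w{i+1}.png'); print(get_obs()['time'],get_obs()['joints'].round(3))
    for k in('red','blue'): print(k,blobs(im,k)[1])
E
```

```text
(array([ 0.64041281, -0.15579569,  0.13271279]), [0.5, 0.5]) (array([ 0.59765025, -0.0717272 ,  0.13289349]), [1.0, 1.0])
3.275 [-0.384  0.26   1.805  0.     1.077 -0.265]
red [(array([418.5,  42.1]), [407, 31, 25, 23, 320]), (array([469.3, 139.2]), [457, 130, 24, 18, 248])]
blue [(array([346.3, 100. ]), [285, 75, 120, 51, 5022])]
3.875 [-0.315  0.431  1.554 -0.     1.158 -0.195]
red [(array([273.8,  60.4]), [264, 50, 22, 23, 298]), (array([336.8, 154.7]), [327, 146, 20, 18, 212])]
blue [(array([327.7, 100.9]), [327, 87, 2, 30, 33]), (array([239.3, 113.4]), [183, 90, 109, 48, 4397])]
```

View pics/w1.png

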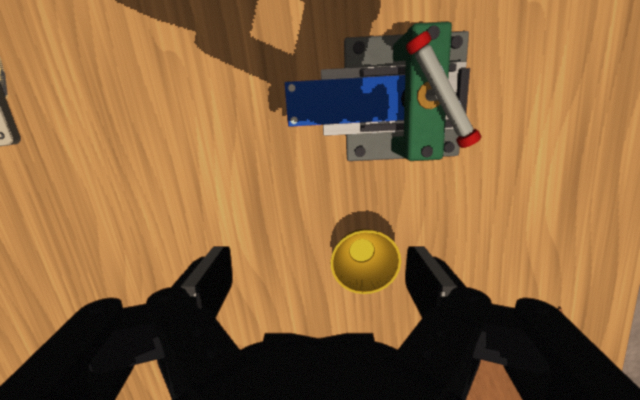

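View pics/w2.png

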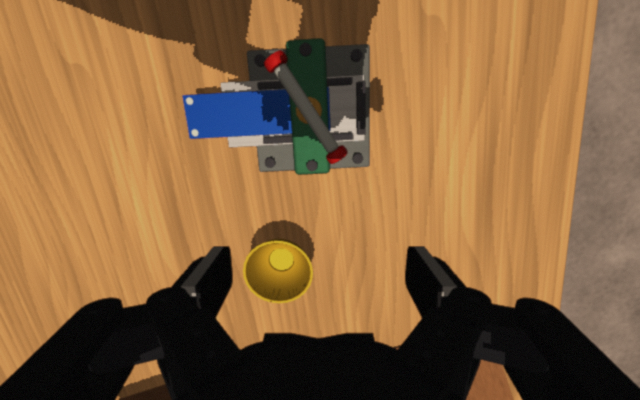

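w1 shows the knobs at (418,42) and (469,139) and the blank's near dots at (291,88) and (294,121). w2 shows the knobs at (274,60) and (337,155), the dots at (190,101) and (195,133), and the stop at about (361,110). Now I'll triangulate these.

```bash
python3 - <<'E'
from h import *
o=get_obs();print(o['eef_pos'].round(4),o['eef_rot'].round(3))
mk=lambda x:cam('wrist',dict(eef_pos=np.array([x,-.19,.33]),eef_rot=[np.pi,0,1.45]))
A=mk(.50);B=mk(.62)
def dots(f):
    im=cv2.imread(f);h=cv2.cvtColor(im,cv2.COLOR_BGR2HSV)
    m,_=blobs(im,'blue');c=max(cv2.findContours(m,0,2)[0],key=cv2.contourArea)
    hull=cv2.convexHull(c);q=cv2.boxPoints(cv2.minAreaRect(c)).round(1);print('box',q.tolist())
    M=np.zeros_like(m);cv2.drawContours(M,[hull],0,255,-1)
    w=((h[...,1]<110)&(h[...,2]>110)&(M>0)).astype(np.uint8);w[:,int(q[:,0].min())+25:]=0
    n,l,s,cc=cv2.connectedComponentsWithStats(w);r=[(cc[i].round(1).tolist(),int(s[i][4])) for i in range(1,n) if s[i][4]>3];print(r);return r
a=dots('pics/w1.png');b=dots('pics/w2.png')
for p,q in (((291.5,88.5),(190,101)),((294,121),(195,133)),((285,81),(183,95)),((288,127),(190,139))): print(tri([(A,p),(B,q)]))
print('knobs')
k1=tri([(A,(418.5,42.1)),(B,(273.8,60.4))]);k2=tri([(A,(469.3,139.2)),(B,(336.8,154.7))]);print(k1,k2)
m=(k1[0]+k2[0])/2;d=k1[0]-k2[0];print(m,np.linalg.norm(d),np.arctan2(d[1],d[0]))
E
```

```text
[ 0.6195 -0.1896  0.3294] [-3.14  -0.     1.451]
box [[284.70001220703125, 80.5], [404.0, 74.4000015258789], [406.20001220703125, 119.5], [286.8999938964844, 125.5]]
[([293.0, 121.4], 21), ([302.0, 125.0], 9)]
box [[182.89999389648438, 94.0], [289.5, 89.0999984741211], [291.5, 133.0], [184.89999389648438, 137.89999389648438]]
[([189.2, 100.5], 52), ([194.6, 132.4], 50)]
(array([ 0.48043297, -0.08749252,  0.03921317]), [0.3, 0.3])
(array([ 0.47825034, -0.12393905,  0.04069446]), [0.2, 0.2])
(array([ 0.47427556, -0.07940369,  0.04011256]), [0.4, 0.4])
(array([ 0.47001385, -0.1300771 ,  0.03937755]), [0.1, 0.1])
knobs
(array([ 0.59628614, -0.07320215,  0.13403224]), [0.3, 0.3]) (array([ 0.64046855, -0.1576563 ,  0.13149179]), [0.2, 0.2])
[ 0.61837735 -0.11542922  0.13276201] 0.09534695991803467 2.0527939881588004
```

```bash
python3 - <<'E'
from h import *
psi=-0.075; ax=np.array([0.6185,-0.115]); u=np.array([np.cos(psi),np.sin(psi)])
rot=[np.pi,0,psi+np.pi/2]
P=lambda s,z:[*(ax+u*s),z]
move_ptp(P(-0.20,0.20),rot); move_gripper(0)
movel(P(-0.20,0.096),vel=0.1)
print(get_obs()['time'],get_obs()['contact_force'].round(2))
r=movel(P(-0.120,0.096),vel=0.03,force_limit=12)
o=get_obs();d=o['eef_pos'][:2]-ax
print(r,o['time'],'s',d@u,'lat',d@[-u[1],u[0]],o['contact_force'].round(2),o['eef_pos'])
C,im=snap('p1.png');snap('p1t.png','top')
cv2.imwrite('pics/p1s.png',cv2.resize(grab_frame('scene')[120:260,200:400,::-1],None,fx=4,fy=4))
E
```

```text
6.8333 [-1.    0.06 -0.17]
True 9.0083 s -0.128050516009539 lat 0.0001609793753844183 [-0.28  0.21 -0.02] [ 0.49082152 -0.10524469  0.09544392]
```

View pics/p1.png

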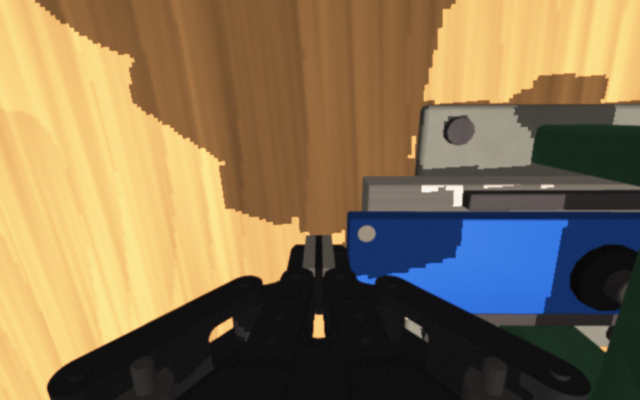

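View pics/p1s.png

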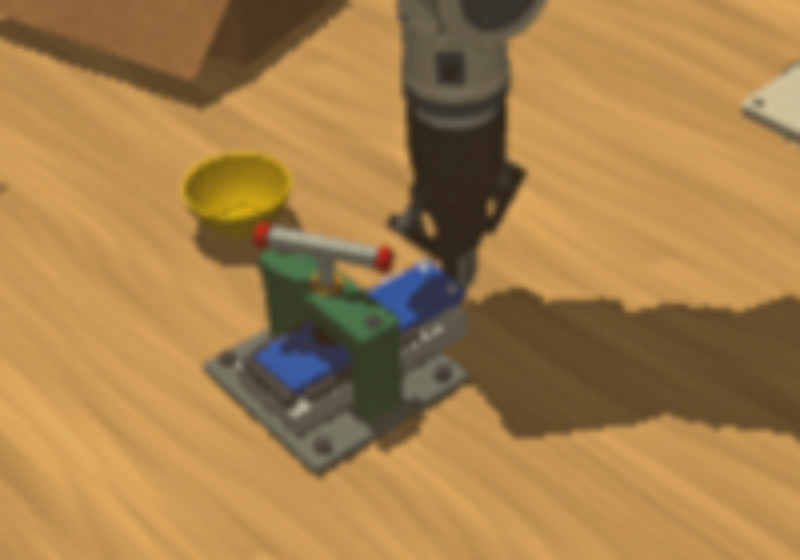

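p1 shows the closed fingers against the blank's near face at about (350,215). p1s shows the far end up against the dark stop. The push stopped within 2 mm of the position I expected. I'll push again a little harder to confirm, then back off and look.

```bash
python3 - <<'E'
from h import *
psi=-0.075; ax=np.array([0.6185,-0.115]); u=np.array([np.cos(psi),np.sin(psi)])
rot=[np.pi,0,psi+np.pi/2]
P=lambda s,z:[*(ax+u*s),z]
r=movel(P(-0.118,0.096),vel=0.015,force_limit=22)
o=get_obs();print(r,(o['eef_pos'][:2]-ax)@u,o['contact_force'].round(2),o['time'])
movel(P(-0.16,0.096),vel=0.1)
movel(P(-0.16,0.2),vel=0.2)
yaw=2.053
move_ptp([0.6185-.02,-0.115-.075,0.27],[np.pi,0,1.45]);C1,i1=snap('q1.png')
np.save('q1.npy',np.hstack([get_obs()['eef_pos'],get_obs()['eef_rot']]));print(blobs(i1,'red')[1],get_obs()['time'])
E
```

```text
True -0.1274158013295985 [-0.37 -0.03 -0.32] 9.6167
[(array([297.5,  37.3]), [284, 24, 29, 28, 456]), (array([375.4, 162.3]), [361, 151, 28, 23, 383])] 11.5583
```

View pics/q1.png

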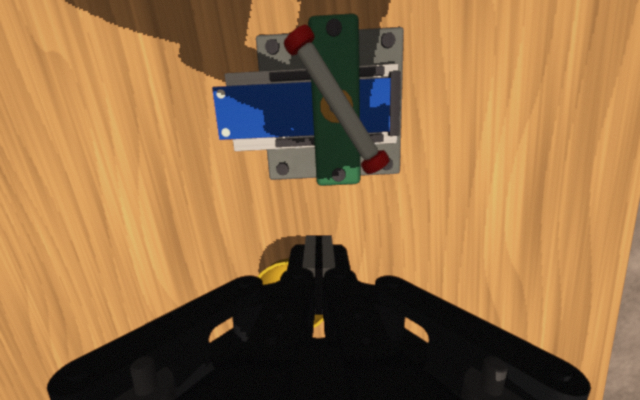

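q1 shows the blank's far edge flush with the stop's near face at x≈391, between the rails. The knobs are at (297,37) and (375,162). Next I'll check the bar position from this view and grip it.

```bash
python3 - <<'E'
from h import *
q=np.load('q1.npy');C=cam('wrist',dict(eef_pos=q[:3],eef_rot=q[3:]))
z=.132;a=onz(C,(297.5,37.3),z);b=onz(C,(375.4,162.3),z);m=(a+b)/2;d=a-b
print(a,b,m,np.linalg.norm(d),np.arctan2(d[1],d[0]))
im=cv2.imread('pics/q1.png');e=[onz(C,p,.042) for p in((213,88),(220,139),(391,105))]
print(e,np.linalg.norm((e[0]+e[1])/2-e[2]))
S=np.array([.6185,-.1145])
for y in(2.053,2.053-1,2.053-2,2.053-2.6,2.053-3,2.053-3.3,2.053+.3): 
    j=inverse_kinematics([*S,.192],[np.pi,0,y]); print(y,None if j is None else np.round(j,2))
E
```

```text
[ 0.59632457 -0.07091854  0.132     ] [ 0.63991971 -0.15609257  0.132     ] [ 0.61812214 -0.11350555  0.132     ] 0.09568256736341191 2.043867902178459
[array([ 0.50672381, -0.08286144,  0.042     ]), array([ 0.50328725, -0.13045111,  0.042     ]), array([ 0.6737218, -0.1184938,  0.042    ])] 0.16913103070307223
2.053 [-0.2   0.57  1.69  0.    0.89 -0.68]
1.053 [-0.2   0.57  1.69 -0.    0.89  0.32]
0.052999999999999936 [-0.2   0.57  1.69 -0.    0.89  1.32]
-0.5470000000000002 [-0.2   0.57  1.69 -0.    0.89  1.92]
-0.9470000000000001 [-0.2   0.57  1.69 -0.    0.89  2.32]
-1.2469999999999999 None
2.3529999999999998 [-0.2   0.57  1.69  0.    0.89 -0.98]
```

```bash
python3 - <<'E'
from h import *
X,Y=0.6183,-0.1145; y0=2.048
move_gripper(0.5)
move_ptp([X,Y,0.25],[np.pi,0,y0]); 
o=get_obs();print(o['contact_force'].round(2),o['wrist_torque'].round(3))
r=movel([X,Y,0.191],vel=0.06,force_limit=10);o=get_obs();print(r,o['eef_pos'],o['contact_force'].round(2))
if not r:
    move_gripper(0.0);sleep(.2)
    o=get_obs();print('grip',o['finger_gap'],o['contact_force'].round(2),o['wrist_torque'].round(3),o['time'],o['joints'].round(3))
    for i in range(1,5):
        t0=o['time']
        movel([X,Y,0.191-.0025*.1*i],[np.pi,0,y0-.1*i],vel=0.01)
        o=get_obs();print(i,o['time']-t0,o['eef_rot'][2].round(4),o['contact_force'].round(2),o['wrist_torque'].round(3),o['tau'][5].round(3))
snap('g1.png')
E
```

```text
[-0.28 -0.05 -0.22] [ 0.027 -0.014  0.032]
False [ 0.61858904 -0.11453424  0.19142224] [-0.53 -0.44 -0.41]
grip 0.12198971572986635 [1.73 2.33 5.92] [ 0.358 -0.183 -0.08 ] 14.2833 [-0.202  0.568  1.689  0.     0.883 -0.679]
1 0.25 1.9475 [1.02 2.83 5.91] [ 0.344 -0.209 -0.154] 0.08
2 0.25 1.8476 [1.4  2.47 5.62] [ 0.345 -0.144 -0.095] 0.08
3 0.25 1.7475 [1.96 2.65 5.88] [ 0.38  -0.225 -0.129] 0.08
4 0.25 1.6476 [1.64 2.96 6.3 ] [ 0.384 -0.166 -0.132] 0.08
```

View pics/g1.png

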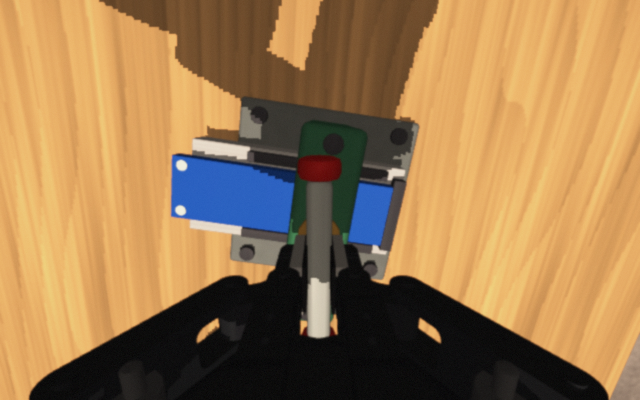

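g1 shows the bar held centrally between the pads, with a knob at (319,168), and the blank still against the stop at (393,210). The resting torque is well below the moving torque, so I'll test how the reading depends on step speed while still inside the guaranteed free range.

```bash
python3 - <<'E'
from h import *
X,Y=0.6183,-0.1145; y0=2.048
def rd():
    L=[get_obs() for _ in range(5)]
    return [l['wrist_torque'][2].round(3) for l in L],[l['time'] for l in L][::4],L[-1]['tau'][5].round(3)
def go(a,v):
    t=get_obs()['time'];movel([X,Y,0.191-.0025*a],[np.pi,0,y0-a],vel=v);print(a,v,get_obs()['time']-t,rd())
go(.44,.001);go(.48,.001);go(.52,.1);go(.56,.1);sleep(.2);print(rd());
go(.58,.0003)
E
```

```text
0.44 0.001 0.25 ([np.float64(0.042), np.float64(0.042), np.float64(0.042), np.float64(0.042), np.float64(0.042)], [15.5833, 15.5833], np.float64(0.169))
0.48 0.001 0.25 ([np.float64(0.115), np.float64(0.115), np.float64(0.115), np.float64(0.115), np.float64(0.115)], [15.8333, 15.8333], np.float64(0.173))
0.52 0.1 0.2500000000000018 ([np.float64(0.109), np.float64(0.109), np.float64(0.109), np.float64(0.109), np.float64(0.109)], [16.0833, 16.0833], np.float64(0.173))
0.56 0.1 0.25 ([np.float64(0.069), np.float64(0.069), np.float64(0.069), np.float64(0.069), np.float64(0.069)], [16.3333, 16.3333], np.float64(0.173))
([np.float64(0.071), np.float64(0.071), np.float64(0.071), np.float64(0.071), np.float64(0.071)], [16.5333, 16.5333], np.float64(0.088))
0.58 0.0003 0.25 ([np.float64(0.128), np.float64(0.128), np.float64(0.128), np.float64(0.128), np.float64(0.128)], [16.7833, 16.7833], np.float64(0.203))
```

```bash
cat >> h.py <<'E'
X,Y,y0=0.6183,-0.1145,2.048
def go(a,dur,prev):
    dz=.0025*abs(a-prev); movel([X,Y,0.191-.0025*a],[np.pi,0,y0-a],vel=dz/dur)
    L=[]
    for k in range(3):
        o=get_obs();L.append((o['wrist_torque'][2].round(3),o['tau'][5].round(3),o['joint_velocities'][5].round(3)))
        if k<2: sleep(.02)
    print(round(a,3),[tuple(map(float,l)) for l in L],round(o['time'],2),o['eef_rot'][2].round(4),o['contact_force'].round(1))
E
python3 - <<'E'
from h import *
a=.58
for i in range(3):
    go(a+.08,.3,a);a+=.08
    go(a+.04,.6,a);a+=.04
E
```

```text
0.66 [(-0.1, 0.114, -0.01), (-0.032, 0.044, -0.005), (-0.045, 0.001, -0.005)] 17.07 1.388 [2.1 2.3 5.3]
0.7 [(0.105, 0.171, -0.007), (0.044, 0.136, -0.002), (0.062, 0.114, -0.002)] 17.35 1.3483 [1.7 2.5 5.5]
0.78 [(-0.07, 0.114, -0.009), (-0.11, 0.043, -0.006), (-0.069, 0.0, -0.005)] 17.63 1.268 [2.  1.5 6. ]
0.82 [(0.1, 0.171, -0.004), (0.075, 0.136, -0.003), (0.113, 0.114, -0.002)] 17.92 1.2283 [2.  2.1 5.1]
0.9 [(-0.065, 0.114, -0.009), (-0.065, 0.043, -0.005), (-0.023, 0.0, -0.005)] 18.2 1.1479 [1.6 1.8 4.7]
0.94 [(0.051, 0.171, -0.005), (0.057, 0.136, -0.005), (0.096, 0.114, -0.001)] 18.48 1.1083 [2.7 1.9 4.4]
```

tau[5] repeats to within 0.001 in the free range (0.171 after a 0.04 rad step), so I can use it as the torque signature. I'll continue in the same pattern until it rises.

```bash
python3 - <<'E'
from h import *
import io,contextlib
a=.94
while a<2.3:
    go(a+.08,.3,a);a+=.08
    go(a+.04,.6,a);a+=.04
    sleep(0); 
    movetau=get_obs()['tau'][5]
    if movetau>.114+.03: break
E
```

```text
1.02 [(0.008, 0.115, -0.01), (-0.069, 0.045, -0.006), (-0.025, 0.002, -0.005)] 18.77 1.0278 [1.7 3.1 5.1]
1.06 [(0.113, 0.171, -0.006), (0.091, 0.136, -0.002), (0.161, 0.114, -0.002)] 19.05 0.9882 [1.7 1.8 4.8]
1.14 [(-0.092, 0.115, -0.011), (-0.04, 0.045, -0.006), (-0.04, 0.002, -0.003)] 19.33 0.9078 [2.1 2.5 5.9]
1.18 [(0.107, 0.171, -0.006), (0.126, 0.136, -0.003), (0.096, 0.114, -0.003)] 19.62 0.8682 [1.8 2.7 5.5]
1.26 [(-0.07, 0.114, -0.009), (-0.099, 0.043, -0.006), (-0.049, 0.0, -0.004)] 19.9 0.7878 [1.7 1.7 4.5]
1.3 [(0.096, 0.171, -0.004), (0.052, 0.136, -0.004), (0.064, 0.114, -0.002)] 20.18 0.7481 [2.4 2.6 5.6]
1.38 [(-0.046, 0.115, -0.01), (-0.089, 0.045, -0.005), (-0.131, 0.002, -0.002)] 20.47 0.6677 [1.8 2.5 4.8]
1.42 [(0.118, 0.171, -0.004), (0.059, 0.136, -0.002), (0.066, 0.114, -0.003)] 20.75 0.6281 [2.3 3.  5.2]
1.5 [(-0.05, 0.115, -0.011), (-0.074, 0.045, -0.007), (-0.116, 0.002, -0.003)] 21.03 0.5476 [2.5 3.  4.3]
1.54 [(0.04, 0.171, -0.006), (0.109, 0.136, -0.002), (0.11, 0.114, -0.001)] 21.32 0.508 [2.4 2.  5. ]
1.62 [(-0.052, 0.115, -0.011), (-0.062, 0.045, -0.
[... 517 characters left out ...]
0.136, -0.002), (0.107, 0.114, -0.001)] 23.02 0.1479 [1.  2.1 5.8]
1.98 [(-0.076, 0.114, -0.011), (-0.035, 0.043, -0.004), (-0.025, 0.001, -0.003)] 23.3 0.0674 [3.2 0.5 5.1]
2.02 [(0.091, 0.171, -0.003), (0.079, 0.136, -0.004), (0.142, 0.114, -0.003)] 23.58 0.0279 [2.6 2.1 5.9]
2.1 [(-0.061, 0.116, -0.01), (-0.105, 0.046, -0.005), (-0.104, 0.003, -0.003)] 23.87 -0.0525 [2.2 1.3 5.1]
2.14 [(0.075, 0.184, -0.005), (0.085, 0.149, -0.003), (0.071, 0.128, -0.0)] 24.15 -0.0921 [3.3 2.  5.4]
2.22 [(-0.003, 0.145, -0.01), (0.026, 0.075, -0.006), (-0.017, 0.032, -0.005)] 24.43 -0.1725 [1.  1.3 6.2]
2.26 [(0.15, 0.222, -0.003), (0.142, 0.187, -0.003), (0.136, 0.166, -0.001)] 24.72 -0.212 [3.  2.1 6. ]
```

The foot made contact at about 2.10 rad, and tau[5] is rising at close to 0.35 N m per rad. I'll continue to a rise of about 0.21 (near 2.72 rad).

```bash
python3 - <<'E'
from h import *
a=2.26
while a<2.72:
    go(a+.08,.3,a);a+=.08
    go(a+.04,.6,a);a+=.04
    if get_obs()['tau'][5]-.114>.195: break
snap('c1.png')
E
```

```text
2.34 [(0.069, 0.183, -0.011), (0.018, 0.113, -0.005), (0.015, 0.071, -0.005)] 25.0 -0.2923 [2.3 2.1 7.2]
2.38 [(0.244, 0.261, -0.007), (0.169, 0.226, -0.004), (0.237, 0.204, -0.003)] 25.28 -0.3319 [2.  1.7 6. ]
2.46 [(0.055, 0.222, -0.01), (0.04, 0.152, -0.006), (-0.014, 0.109, -0.003)] 25.57 -0.4123 [1.4 1.3 7.4]
2.5 [(0.225, 0.299, -0.005), (0.223, 0.264, -0.002), (0.238, 0.243, -0.001)] 25.85 -0.4518 [1.1 2.5 7.3]
2.58 [(0.128, 0.261, -0.008), (0.096, 0.191, -0.007), (0.104, 0.148, -0.003)] 26.13 -0.5322 [1.3 1.9 7.8]
2.62 [(0.262, 0.338, -0.005), (0.204, 0.303, -0.003), (0.27, 0.282, -0.001)] 26.42 -0.5716 [1.9 2.4 8.3]
2.7 [(0.163, 0.3, -0.012), (0.182, 0.23, -0.006), (0.088, 0.187, -0.003)] 26.7 -0.652 [0.6 1.  9. ]
2.74 [(0.305, 0.378, -0.005), (0.301, 0.342, -0.004), (0.268, 0.321, -0.004)] 26.98 -0.6915 [0.8 1.9 8.7]
```

View pics/c1.png

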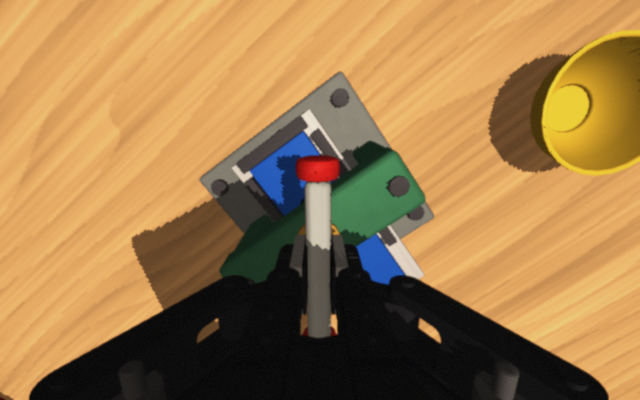

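c1 shows the bar still aligned with the pads (knob at (319,168)) and the blank still against the stop at (278,148). The rise is 0.207 N m, about 83 N, so I'll release, retreat and check.

```bash
python3 - <<'E'
from h import *
move_gripper(0.5)
o=get_obs();print(o['contact_force'].round(2),o['wrist_torque'].round(3),o['finger_gap'])
movel([X,Y,0.27],vel=0.08)
move_ptp([0.6185-.02,-0.19,0.29],[np.pi,0,1.45]);sleep(.3)
C,im=snap('f1.png');R=blobs(im,'red')[1];print(R)
a,b=[onz(C,r[0],.1255) for r in R[:2]];d=a-b;print((a+b)/2,np.linalg.norm(d),np.arctan2(d[1],d[0]),y0-2.74)
cv2.imwrite('pics/f1t.png',grab_frame('top')[:,:,::-1])
t=cv2.imread('pics/f1t.png');t0=cv2.imread('pics/top0.png')
for k in('red','yellow'):print([x[0] for x in blobs(t,k,100)[1]],[x[0] for x in blobs(t0,k,100)[1]])
print(get_obs()['time'],get_obs()['contact_force'].round(2))
E
```

```text
[0.23 0.51 0.28] [ 0.021 -0.013  0.004] 0.5023749172177925
[(array([278.5,  67.6]), [269, 56, 21, 25, 332]), (array([384., 138.]), [373, 125, 21, 25, 293])]
[ 0.61842335 -0.1138904   0.1255    ] 0.09585429414918364 2.459450387011051 -0.6920000000000002
[array([182.7, 196.5]), array([174.4, 266.4])] [array([182.7, 196.5]), array([174.5, 266.4])]
[array([ 38.3, 158.6]), array([608.2, 314.6])] [array([ 38.3, 158.7]), array([452.3, 218.4]), array([608. , 314.4])]
31.0167 [-0.22 -0.19  0.89]
```

View pics/f1.png

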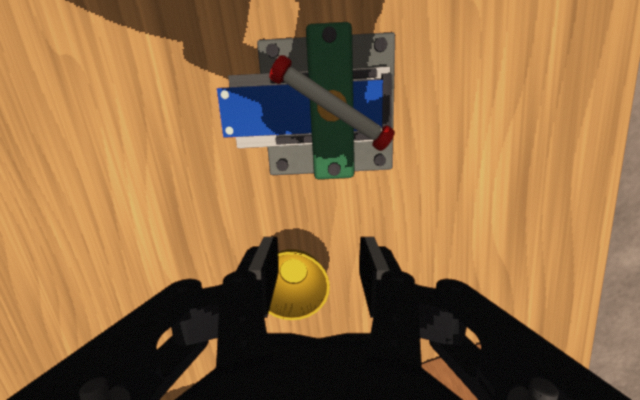

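f1 shows the blank's far edge flush at the stop (x≈382, y≈95), the hand clear, and the bar at -0.68 rad, within 0.01 rad of where I left it. The driver and glue sit at the same top-view pixels as at the start. The arm hides the bowl in that view, but f1 shows it standing upright at about (295,285).

```bash
python3 - <<'E'
from h import *
q=get_obs();C=cam('wrist',q);print('bowl base',onz(C,(293,271),.005), onz(cam('top'),(452.3,219),.005))
sign_off()
E
```

```text
bowl base [ 0.54773007 -0.31892431  0.005     ] [ 0.55172197 -0.31827497  0.005     ]
the job is handed in; nothing more can be done
```

The blank is pushed home against the stop and clamped, the handle is released, and the job is handed in at about 31 s on the robot's clock.

- **Push:** I pushed the blank's near end with the closed fingers until the 12 N force stop tripped, then again at 22 N. The second push moved it only about 0.6 mm more. The last picture shows the far end flush with the stop and between the rails.
- **Clamping:** I gripped the bar and turned it 2.74 rad clockwise. The foot met the blank at about 2.10 rad. I stopped at a torque rise of 0.207 N m, which is about 83 N (firm from 40 N, cracks at 160 N).
- **After release:** The bar stayed within 0.01 rad of where I left it, and the tool reads close to zero force.
- **Other objects:** The glue and screwdriver are at the same pixels as before. The bowl was hidden from the top camera at the end. The wrist view puts it within about 4 mm of its starting place, which is within rough measuring error.

**Sensor disagreement:** the wrist torque reading was noisy and dropped between moves. I judged the rise from joint 6's torque instead, which repeated to within a few thousandths while the screw turned freely. Once the foot pressed, it rose at about 0.32 N m per rad against the stated 0.35. If the stated rate holds, the rise would be about 0.22 N m (90 N), still well inside the limits.

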